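# Turn a rusk over with the turning tray

## Task

Turn the rusk over without touching it: swing its tray up by the wooden handle and over past upright as far as it goes, then pull the red knob of the sprung keeper out to its stop so that the rusk tumbles into the steel pan beside it and lies flat there, browned side up. Let the keeper slide back in, swing the tray all the way down to level again and let go. Move the tray steadily without flinging it, and leave the jar, red bowl, tomato and sauce cup where they stand.

Things in the scene. Friction and masses are not known exactly. Their poses are not given: they have to be found in the camera images.
- stand: Fixed dark steel turning stand on the worktop, 150 x 275 mm. Origin on the worktop under the hinge; z up. The hinge axis runs along the stand's x axis through (0, 0, 45) mm. The swinging tray lies on its -y side, the fixed receiving pan on its +y side.
- receiver (a point): Centre of the receiving pan's floor, 73 mm from the hinge on the stand's +y side, 33 mm above the worktop. Inside, the steel pan runs from y = 5 to 140 mm and x = -63 to 63 mm of the stand; walls 26 mm high on three sides, open towards the hinge.
- tray (a joint): Hinge of the swinging steel tray (rad): 0 = level on the stand's -y side (lower end stop, its start), 1.57 = upright above the hinge, 1.75 = upper end stop, leaning over the receiving pan. Growing values carry the handle up and over towards +y. The hinge is stiff (about 0.6 N m of friction, no spring): the tray stays where it is left.
- tray_floor (a point): Centre of the tray's floor (upper face), turns with it. At 0 the floor is level with the hinge axis and runs from y = -18 to -125 mm of the stand, 126 mm wide; walls 22 mm high, but a 7 mm lip at the hinge. As the tray rises the rusk slides down onto this lip; past upright it leans on the keeper, and topples over the lip once the keeper is out.
- tray_grip (a point): Middle of the dark wooden handle, turns with the tray; at 0 it lies at (-42, -169, 86) mm in the stand's frame. The bar, 78 mm long, 20 mm wide (along the stand's x), 18 mm thick, slants up 40 degrees from level, away from the hinge. Pinch it across its width, fingers pointing down along it: the hand then leans 50 degrees outward, and as far the other way when the tray is over.
- keeper (a joint): Sprung keeper slide on the tray (m): 0 = in, its plate 24 mm above the tray's floor covering the rusk's outer end; 0.034 = pulled straight out, away from the hinge, to its firm stop. The spring resists with 3 N at 0 and 9 N at the stop and draws it back in when let go. The rusk is freed only in the last 6 mm before the stop.
- keeper_knob (a point): Middle of the keeper's red knob, a block 22 mm wide (stand's x) x 28 mm long (direction of pull) x 22 mm. With tray and keeper at 0 it lies at (45, -180, 71) mm in the stand's frame, beyond the tray's outer wall; it turns with the tray. With the tray at 1.75 the knob is on top: grip it from above across its width and pull up along the line away from the hinge, 10 degrees off vertical.
- rusk: Loose hard-baked rusk, 96 (x) x 80 (y) x 18 (z) mm, about 0.1 kg. Origin in the centre of its browned face, z pointing out of the pale face: z up at the start, z down when turned. Fingers must not touch it.
- jar: Glass jar with red lid, 65 mm across, 100 mm tall, loose bystander; origin at its underside.
- red_bowl: Red bowl, 106 mm across, 62 mm tall, loose bystander; origin at its underside.
- tomato: Tomato, 73 mm across, 69 mm tall, loose bystander; origin at its underside.
- sauce_cup: White sauce cup, 55 mm across, 32 mm tall, loose bystander; origin at its underside.

How it is judged (in metres and radians):
On the way, in this order (a step that is already met when the one before it is completed fails the run):
1. the tray is swung up and over, to within 5 degrees of its upper stop (value of joint tray above 1.66 rad), for 0.2 s.
2. the keeper is pulled out with the tray still over (value of joint keeper above 0.022 m and value of joint tray above 1.6 rad), for 0.05 s.
3. the rusk lies turned over in the receiving pan (angle between rusk's own z axis and vertical above 2.95 rad and y of rusk in the frame of stand between 0.03 and 0.115 m and x of rusk in the frame of stand between -0.03 and 0.03 m and z of rusk in the frame of stand below 0.06 m), for 0.2 s.
At the end, for the whole second after the job is handed in: The rusk lies flat (within 11 degrees), browned face up, inside the receiving pan and at rest, and the tray is back down level (hinge under 0.08 rad) with its keeper in (under 5 mm), let go (all of step 3 and value of joint tray below 0.08 rad and value of joint keeper below 0.005 m and linear speed of rusk below 0.02 m/s); the robot touches nothing.
It fails at once if the robot touches the rusk (contact force between any of the fingers, the arm and rusk above 0.5 N).
It fails at once if the tray is flung (faster than 3 rad/s) (velocity of joint tray above 3 rad/s or velocity of joint tray below -3 rad/s).
It fails at once if the rusk falls off the stand (height (world z) of rusk below 0.025 m).
It fails at once if the jar, red bowl, tomato or sauce cup is moved more than 25 mm (distance of any of jar, red_bowl, tomato, sauce_cup from where it was at the start of the episode above 0.025 m).
It also fails if it takes over 67 s, if anything falls off the work surface, if the arm or the gripper's body presses on something with over 40 N, if the wrist force passes 120 N, or if a joint passes its speed limit or range.

## Robot

A 7-joint arm with a two-finger parallel gripper is mounted at the origin on a cart in front of the work surface, level with it; the furniture and walls round the work are solid. World frame = base frame: x ahead of the robot, y to its left, z up, the work surface at z = 0. Lengths are in m, angles in degrees, forces in N, time in s.
With the tool pointing down it reaches from about 0.425 to 0.875 m from the base axis. Payload 4.7 kg.
Tool frame: the origin (TCP) lies between the finger pads; the fingertips stand env.finger_overhang ahead of it and the grasp point (between the pads) lies 5 mm behind it (env.finger_overhang is the distance from the TCP to the fingertips, in m); z points along the fingers, y is the line along which they close (so a half turn about z gives the same grasp; the last joint's range is limited). The gripper opens to 87 mm and grips with 3 to 60 N. Pads are 19 mm wide; open, the fingers measure 117 mm over their backs; the gripper's body (75 mm by 190 mm) begins 51 mm behind the grasp point.
Start: joints at [74.834, 18.392, -4.016, 83.108, 1.295, 78.541, -3.26], TCP at [0.179, -0.625, 0.237] pointing down, gripper open.
Joint ranges: [-163.93, 163.93], [-17.29, 119.83], [-79.2, 71.16], [3.27, 140.29], [-89.18, 269.18], [5.43, 117.66], [-154.24, 154.24]. Speed limits (degrees/s): [147.25, 147.25, 180, 180, 180, 180, 180].

## Interface

Orientations are given as [roll, pitch, yaw] about the fixed x, y, z axes, in that order (R = Rz(yaw) Ry(pitch) Rx(roll)).
In Python, from cell import telemetry, eyes, env, models gives the robot as it stands. The module is installed in compiled form; this text tells all that it offers.
- The arm moves only by the tool drive_tool, never from a script. Its arguments are lists of equal length, an entry for each row: "angular": the turn, a rotation vector about the tool's x, y, z in rad, a list of three; "delta_pos": the shift along the tool's x, y, z in cm, a list of three; "gripper": the finger opening in cm, from 0 to 8.7. A call has 1 to 20 rows; each row shifts and turns the commanded pose from where the row before left it, along the tool's axes as they then stand; what a row does not reach is not made up. A row lasts 1/10 s, in which the tool goes at most 50 mm and 8.59 degrees, less where a joint would pass 70% of its speed; a pose out of reach is approached as far as the arm can. A call with a gripper value outside its range is refused whole. The fingers move at their own pace and stop on an object; "squeeze" is the grip in N (left out, the last holds). Time passes only in rows, so rows that do not move let the fingers close. It gives the time, the measured TCP pose, the force, the opening and the grip force at its end, in the units of the state.
- telemetry.get_obs(): the state, without advancing time (a new reading comes with each control period).
- eyes.read_camera(name): name is "scene" or "top" or "wrist"; returns a dict with "pixels" (480x640x3 uint8, red, green, blue), "mtx" (3x3 intrinsics, pixels), "origin" and "orientation" of the camera in the world. Camera axes: x right, y down, z forward; pixel columns grow to the right and rows downward; lengths in m; the calibration is good to about 2 mm. A picture is of the moment at which its call begins. There is no depth.
- env.sign_off(): hands the job in; it is judged then, once.
Trained networks look in a picture, given as the dict that the camera call returned (one of the last four; its "shot" number tells which), for a name from the list of things; names that differ only in an ending like _2 or _b are one class to them, and where a whole thing is asked for, a point or a joint stands for the part that bears it (a point fixed in the world has none). Each returns a list of dicts, best first, with "p" (0 to 1); they miss things now and then, are a little off and sometimes report something else, mostly with a low value. They report only what shows in the picture. A call takes as long as a camera call.
- models.search_frame(picture, target): "centre" ([column, row] in pixels, amid what is visible of it).
- models.cut_out(picture, target): "pixels" (480x640 bool, what is visible of it) and "centre" ([column, row] in pixels, amid what is visible of it).
The state is a dict: "time_s": time; "qpos": joint angles; "joint_velocities": joint speeds; "effort": joint torques, N m; "tool_pos": TCP position; "tool_rot": TCP orientation; "force": force on the tool from outside, world axes, zero at the start; "wrist_torque": the same for the moment, N m; "grip_width": finger opening in m; "grasp_force": force on a finger pad.
Only numpy, scipy, OpenCV 4.12 (cv2) and the standard library are available. Lean on these libraries where they do the work, as an engineer would, in place of code of your own. Each camera call takes 0.05 s, during which the arm holds its last target. There are 200 camera calls.

## Working session

There is one attempt and no reset: what is moved stays moved. The work goes in short steps, Python scripts to look and compute and a tool call to move; the robot and the scene stay as the last step left them, time stands still between calls to the robot, and variables do not carry over. Pictures are saved under pics/ and viewed, at most 10 in all, crops included, and the job is handed in when it is done.

Besides the shell and the picture viewer there is one more tool, called after "Emit:" by a JSON object that holds its "api" and its "payload", one argument or row to a line. drive_tool: Moves the arm, as the interface text tells. Its arguments: {"type":"object","properties":{"angular":{"type":"array","items":{"type":"array","items":{"type":"number"}}},"delta_pos":{"type":"array","items":{"type":"array","items":{"type":"number"}}},"gripper":{"type":"array","items":{"type":"number"}},"squeeze":{"type":"number"}},"required":["angular","delta_pos","gripper"]}

```bash
mkdir -p pics; python3 - <<'E'
from cell import telemetry, eyes, env, models
import cv2, numpy as np
print(telemetry.get_obs()); print(env.finger_overhang)
ims=[]
for n in ("scene","top"):
    p=eyes.read_camera(n); print(n,p["mtx"].tolist(),p["origin"],p["orientation"])
    cv2.imwrite(f"pics/{n}0.png",p["pixels"][:,:,::-1])
    for t in ("stand","receiver","tray_floor","tray_grip","keeper_knob","rusk","jar","red_bowl","tomato","sauce_cup"):
        r=models.search_frame(p,t); print(t,[(np.round(x["centre"]).tolist(),round(x["p"],2)) for x in r[:2]])
E
```

```text
{'time_s': 0.0, 'qpos': array([74.83519887, 18.43935911, -4.01460686, 83.17623667,  1.29603704,
       78.54164438, -3.26170337]), 'joint_velocities': array([-0.04291409,  0.04335442,  0.09489661, -0.02783002,  0.06719216,
       -0.02713912, -0.13075405]), 'effort': array([-5.38191744e-04, -4.91286349e+01, -4.04133406e-01, -3.12525237e+01,
       -6.38177013e-02,  4.37792810e-02,  1.85533945e-04]), 'tool_pos': array([ 0.17865267, -0.62440153,  0.2354463 ]), 'tool_rot': array([-1.79888061e+02,  7.18772793e-03,  1.59722136e+01]), 'force': array([1.05441018, 0.32820406, 0.33619618]), 'wrist_torque': array([0.01255881, 0.03031449, 0.04518094]), 'grasp_force': 0.0, 'grip_width': 0.0870096395195597}
0.014
scene [[460.2168415963399, 0.0, 319.98281171749846], [0.0, 460.2168415963399, 237.39808437006457], [0.0, 0.0, 1.0]] [-0.01707675  0.40584309  0.64211036] [-131.77203009   -0.49327138 -117.991668  ]
stand [([322.0, 257.0], 0.61)]
receiver [([322.0, 263.0], 0.63), ([370.0, 218.0], 0.46)]
tray_floor [([366.0, 224.0], 0.76)]
tray_grip [([365.0, 225.0], 0.93)]
keeper_knob [([369.0, 215.0], 0.68)]
rusk [([355.0, 233.0], 0.98)]
jar [([221.0, 275.0], 0.94)]
red_bowl [([252.0, 337.0], 0.87)]
tomato [([349.0, 188.0], 0.77)]
sauce_cup [([445.0, 256.0], 0.82), ([224.0, 275.0], 0.66)]
top [[459.3921423031765, 0.0, 318.8215109750477], [0.0, 459.3921423031765, 240.33768341542304], [0.0, 0.0, 1.0]] [0.38254815 0.08194668 0.96296219] [-1.69312698e+02 -1.24677041e-02 -8.84345171e+01]
stand [([310.0, 258.0], 0.68)]
receiver [([312.0, 257.0], 0.89), ([384.0, 182.0], 0.26)]
tray_floor [([364.0, 248.0], 0.8), ([348.0, 243.0], 0.32)]
tray_grip [([367.0, 226.0], 0.62)]
keeper_knob [([369.0, 226.0], 0.89)]
rusk [([350.0, 241.0], 0.8)]
jar []
red_bowl [([207.0, 313.0], 0.76)]
tomato [([383.0, 183.0], 0.79), ([350.0, 242.0], 0.68)]
sauce_cup [([422.0, 305.0], 0.63)]
```

```bash
python3 - <<'E'
import cv2
a=cv2.imread("pics/scene0.png")[130:400,170:500]; b=cv2.imread("pics/top0.png")[140:360,170:470]
cv2.imwrite("pics/sc.png",cv2.resize(a,(733,600),interpolation=3)); cv2.imwrite("pics/tc.png",cv2.resize(b,(800,587),interpolation=3))
E
```

```text
(no output)
```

View pics/sc.png

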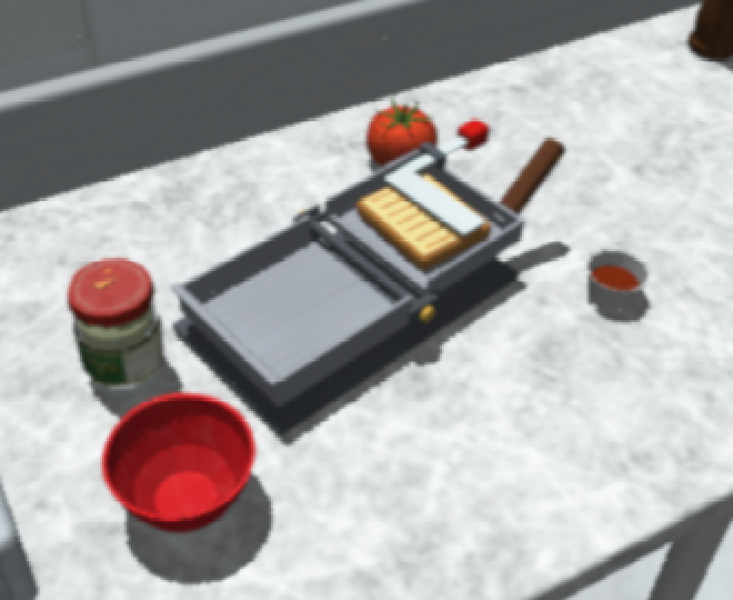

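View pics/tc.png

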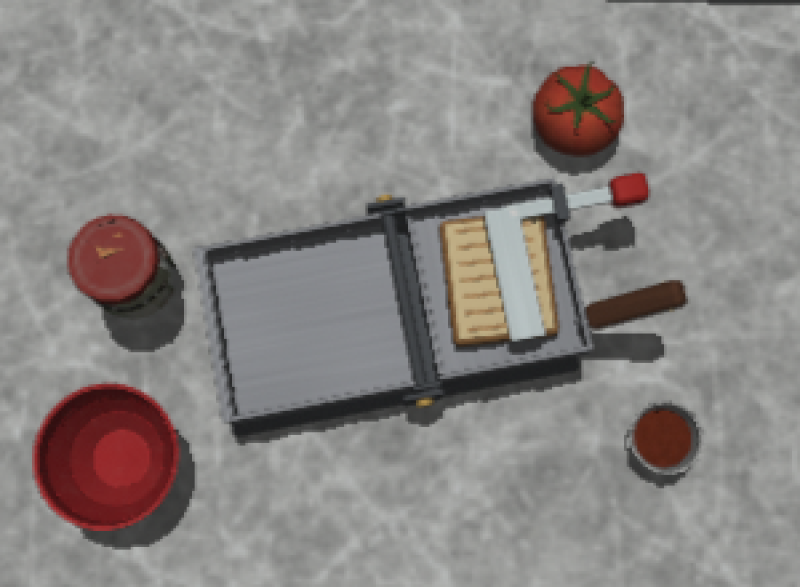

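The scene crop shows the stand with its pan to the left, the tray with the rusk to the right, the red knob at (473,133) and the handle from (510,205) to (552,147). In the top crop the knob is at (629,189), the handle runs from (590,315) to (684,292), and the hinge pins are at (382,198) and (425,402). I'll fit the stand pose from these.

```bash
cat > h.py <<'E'
import numpy as np
from scipy.spatial.transform import Rotation as R
def rot(o): return R.from_euler("xyz",o,degrees=True).as_matrix()
def proj(p,X):
    c=(np.asarray(X)-p["origin"])@rot(p["orientation"]); return (c@np.asarray(p["mtx"]).T)[:,:2]/c[:,2:]
def stand(v,P): return R.from_euler("z",v[2]).apply(P)+[v[0],v[1],0]
E
python3 - <<'E'
from cell import eyes
import numpy as np
from h import *
from scipy.optimize import least_squares
s=eyes.read_camera("scene"); t=eyes.read_camera("top")
S=np.array([[473,133,45,-180,71],[552,147,-42,-199,111],[180,288,66,143,59],[273,382,-66,143,59],[427,313,-78,0,45]],float)
T=np.array([[629,189,45,-180,74],[684,292,-42,-199,111],[382,198,78,0,45],[425,402,-78,0,45],[207,250,66,143,59],[233,420,-66,143,59]],float)
S[:,:2]=S[:,:2]/2.2212+[170,130]; T[:,:2]=T[:,:2]/2.6667+[170,140]
f=lambda v: np.vstack([proj(s,stand(v,S[:,2:]/1e3))-S[:,:2],proj(t,stand(v,T[:,2:]/1e3))-T[:,:2]])
r=least_squares(lambda v:f(v).ravel(),[.4,0,.15],loss="soft_l1"); v=r.x
print(v,np.degrees(v[2])); print(f(v).round(1))
np.save("v.npy",v)
print(stand(v,np.array([[-42,-169,86],[45,-180,71],[0,73,33]])/1e3))
E
```

```text
[0.53092485 0.08071932 0.22109928] 12.668055876727157
[[-0.2  0.9]
 [ 5.3 -5.6]
 [-1.2 -0.8]
 [ 2.4 -0. ]
 [-0.3  0.5]
 [-0.2  0.2]
 [ 3.1 -1.1]
 [ 0.7  1.4]
 [-0.5 -0.4]
 [-2.5 -0.7]
 [-1.2  0.4]]
[[ 0.52700934 -0.0933774   0.086     ]
 [ 0.61430382 -0.08503033  0.071     ]
 [ 0.51491578  0.15194228  0.033     ]]
```

```bash
cat >> h.py <<'E'
from scipy.linalg import logm
V=lambda: np.load("v.npy")
def pose(ps,th,inw=False):
    """world pose: stand-frame position ps (m), tool y = stand +x, tool z = (0, sin th, -cos th) in stand (th deg: + leans outward on the tray side)"""
    a=np.radians(th); z=np.array([0,np.sin(a),-np.cos(a)]); y=np.array([1.,0,0])
    M=np.eye(4); Rs=R.from_euler("z",V()[2]).as_matrix()
    M[:3,:3]=Rs@np.c_[np.cross(y,z),y,z]; M[:3,3]=stand(V(),np.array(ps)); return M
def swing(ps,phi):
    """stand point on tray at 0 -> at tray angle phi rad"""
    x,y,z=ps; z-=.045; c,s=np.cos(phi),np.sin(phi); return np.array([x,y*c+z*s,-y*s+z*c+.045])
def cur():
    from cell import telemetry
    o=telemetry.get_obs(); M=np.eye(4); M[:3,:3]=rot(o["tool_rot"]); M[:3,3]=o["tool_pos"]; return M
def plan(A,B,n):
    L=np.real(logm(np.linalg.inv(A)@B))/n
    row=logm  # constant row transform
    from scipy.linalg import expm
    E=expm(L); w=R.from_matrix(E[:3,:3]).as_rotvec()
    print("ang",w.round(4).tolist(),"pos_cm",(E[:3,3]*100).round(3).tolist(),"n",n)
E
python3 - <<'E'
from h import *
A=cur(); B=pose([-.06,-.30,.30],0); print(B[:3,3]); plan(A,B,20)
C=pose(np.array([-.042,-.169,.086])+.12*np.array([0,-.766,.643]),50); print(C[:3,3]); plan(B,C,14)
E
```

```text
[ 0.53817611 -0.2251359   0.3       ]
ang [0.0, 0.0, -0.0757] pos_cm [2.924, 0.469, -0.317] n 20
[ 0.5471676  -0.18305979  0.16316   ]
ang [0.0, 0.0623, 0.0] pos_cm [-0.133, 0.129, 1.041] n 14
```

Emit:
{"api": "drive_tool", "payload": {
  "angular": [
    [0,0,-0.0757],
    [0,0,-0.0757],
    [0,0,-0.0757],
    [0,0,-0.0757],
    [0,0,-0.0757],
    [0,0,-0.0757],
    [0,0,-0.0757],
    [0,0,-0.0757],
    [0,0,-0.0757],
    [0,0,-0.0757],
    [0,0,-0.0757],
    [0,0,-0.0757],
    [0,0,-0.0757],
    [0,0,-0.0757],
    [0,0,-0.0757],
    [0,0,-0.0757],
    [0,0,-0.0757],
    [0,0,-0.0757],
    [0,0,-0.0757],
    [0,0,-0.0757]
  ],
  "delta_pos": [
    [2.924,0.469,-0.317],
    [2.924,0.469,-0.317],
    [2.924,0.469,-0.317],
    [2.924,0.469,-0.317],
    [2.924,0.469,-0.317],
    [2.924,0.469,-0.317],
    [2.924,0.469,-0.317],
    [2.924,0.469,-0.317],
    [2.924,0.469,-0.317],
    [2.924,0.469,-0.317],
    [2.924,0.469,-0.317],
    [2.924,0.469,-0.317],
    [2.924,0.469,-0.317],
    [2.924,0.469,-0.317],
    [2.924,0.469,-0.317],
    [2.924,0.469,-0.317],
    [2.924,0.469,-0.317],
    [2.924,0.469,-0.317],
    [2.924,0.469,-0.317],
    [2.924,0.469,-0.317]
  ],
  "gripper": [8.7,8.7,8.7,8.7,8.7,8.7,8.7,8.7,8.7,8.7,8.7,8.7,8.7,8.7,8.7,8.7,8.7,8.7,8.7,8.7]
}}

```text
time_s: 3.2
tool_pos: [0.538, -0.2226, 0.3002]
tool_rot: [-180.0, 0.0, 103.1]
force: [0.2, -0.1, -0.0]
grip_width: 0.0869
grasp_force: 0.0
```

Emit:
{"api": "drive_tool", "payload": {
  "angular": [
    [0,0.0623,0],
    [0,0.0623,0],
    [0,0.0623,0],
    [0,0.0623,0],
    [0,0.0623,0],
    [0,0.0623,0],
    [0,0.0623,0],
    [0,0.0623,0],
    [0,0.0623,0],
    [0,0.0623,0],
    [0,0.0623,0],
    [0,0.0623,0],
    [0,0.0623,0],
    [0,0.0623,0],
    [0,0,0]
  ],
  "delta_pos": [
    [-0.133,0.129,1.041],
    [-0.133,0.129,1.041],
    [-0.133,0.129,1.041],
    [-0.133,0.129,1.041],
    [-0.133,0.129,1.041],
    [-0.133,0.129,1.041],
    [-0.133,0.129,1.041],
    [-0.133,0.129,1.041],
    [-0.133,0.129,1.041],
    [-0.133,0.129,1.041],
    [-0.133,0.129,1.041],
    [-0.133,0.129,1.041],
    [-0.133,0.129,1.041],
    [-0.133,0.129,1.041],
    [0,0,0]
  ],
  "gripper": [8.7,8.7,8.7,8.7,8.7,8.7,8.7,8.7,8.7,8.7,8.7,8.7,8.7,8.7,8.7]
}}

```text
time_s: 4.7
tool_pos: [0.5457, -0.1825, 0.1603]
tool_rot: [-179.7, -50.2, 102.6]
force: [-0.4, -1.2, -0.0]
grip_width: 0.0867
grasp_force: 0.0
```

```bash
python3 - <<'E'
from h import *
from cell import eyes,models,telemetry
import cv2
o=telemetry.get_obs(); print(o["tool_pos"],o["tool_rot"],o["qpos"],o["time_s"])
C=pose(np.array([-.042,-.169,.086])+.12*np.array([0,-.766,.643]),50); print(C[:3,3], R.from_matrix(C[:3,:3]).as_euler("xyz",degrees=True))
p=eyes.read_camera("wrist"); im=p["pixels"][:,:,::-1].copy(); print(p["origin"],p["orientation"],p["mtx"])
M={"grip":[-42,-169,86],"out":[-42,-199,111],"in":[-42,-139,61],"knob":[45,-180,71],"r1":[63,-125,67],"r2":[-63,-125,67],"p1":[63,140,59],"p2":[-63,140,59]}
for k,q in M.items():
    u=proj(p,stand(V(),np.array([q])/1e3))[0]; print(k,u.round()); cv2.drawMarker(im,tuple(int(a) for a in u),(0,255,0),0,12)
for t in ("tray_grip","keeper_knob"):
    for r in models.search_frame(p,t)[:2]: print(t,np.round(r["centre"]),r["p"])
cv2.imwrite("pics/w1.png",im)
np.save("w1.npy",p["pixels"])
E
```

```text
[ 0.54568804 -0.18252887  0.16034048] [-179.71989083  -50.18908134  102.57030681] [ 54.76912984  42.95963676 -31.69751342  76.34003845 -17.16650008
  98.36866891  39.30265825] 4.7
[ 0.5471676  -0.18305979  0.16316   ] [180.         -50.         102.66805588]
[ 0.56116183 -0.24371567  0.31481562] [-146.2869159     0.15721247   12.79011852] [[347.71633135   0.         318.52076949]
 [  0.         347.71633135 238.74903784]
 [  0.           0.           1.        ]]
grip [319. 237.]
out [319. 253.]
in [319. 225.]
knob [427. 259.]
r1 [435. 209.]
r2 [296. 209.]
p1 [397.  59.]
p2 [304.  59.]
tray_grip [373. 180.] 0.67
keeper_knob [408. 184.] 0.83
keeper_knob [498. 262.] 0.7
```

View pics/w1.png

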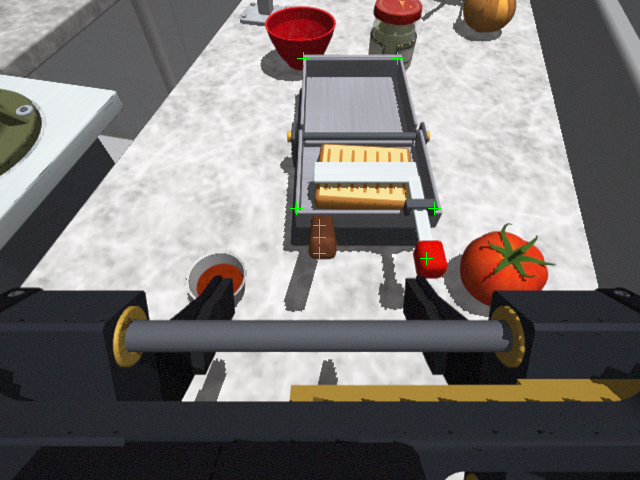

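The overlay nearly matches: the handle is centred near column 322 (predicted 319) and the knob near 430 (predicted 427). I'll refit with these points and plan the approach.

```bash
python3 - <<'E'
from h import *
from cell import eyes
import cv2
from scipy.optimize import least_squares
s=eyes.read_camera("scene"); t=eyes.read_camera("top"); w=eyes.read_camera("wrist")
im=w["pixels"]; hsv=cv2.cvtColor(im,cv2.COLOR_RGB2HSV)
m=((hsv[...,0]<6)|(hsv[...,0]>174))&(hsv[...,1]>200)&(hsv[...,2]>90); m[:230]=0; m[:,:405]=0;m[:,450:]=0
ys,xs=np.nonzero(m); print("knob",xs.min(),xs.max(),ys.min(),ys.max(),xs.mean(),ys.mean())
h=(hsv[...,0]<14)&(hsv[...,1]>100)&(hsv[...,2]<120); h[:216]=0;h[262:]=0;h[:,:300]=0;h[:,345:]=0
for r in (222,230,237,245,252): x=np.nonzero(h[r])[0]; print(r,x.min(),x.max()) if len(x) else 0
# silhouettes midlines of handle
kn=np.array([[(xs.min()+xs.max())/2,(ys.min()+ys.max())/2,45,-180,71]])
x=np.nonzero(h[237])[0]; g=np.array([[(x.min()+x.max())/2,237,-42,-169,86]])
S=np.array([[473,133,45,-180,71],[180,288,66,143,59],[273,382,-66,143,59],[427,313,-78,0,45]],float)
T=np.array([[629,189,45,-180,74],[382,198,78,0,45],[425,402,-78,0,45],[207,250,66,143,59],[233,420,-66,143,59]],float)
S[:,:2]=S[:,:2]/2.2212+[170,130]; T[:,:2]=T[:,:2]/2.6667+[170,140]
W=np.vstack([kn,g,[[303,57,-66,143,59],[399,57,66,143,59]]]).astype(float)
f=lambda v: np.vstack([proj(c,stand(v,Q[:,2:]/1e3))-Q[:,:2] for c,Q in ((s,S),(t,T),(w,W))])
v=least_squares(lambda v:f(v).ravel(),V(),loss="soft_l1").x
print(v,np.degrees(v[2])); print(f(v).round(1))
np.save("v.npy",v)
B=pose(np.array([-.042,-.169,.086])+.005*np.array([0,.766,-.643]),50); A=cur(); print(A[:3,3],B[:3,3]); plan(A,B,12)
E
```

```text
knob 412 441 243 276 427.0640204865557 258.46350832266324
222 309 329
230 308 331
237 307 331
245 306 332
252 307 331
[0.5326299  0.08138977 0.22278254] 12.764499199932144
[[-1.   0.5]
 [-1.9 -1.1]
 [ 1.7 -0.5]
 [-1.1 -0. ]
 [-0.6 -0.8]
 [ 0.4  0.6]
 [-0.7 -1.2]
 [-2.8 -1.4]
 [-1.4 -0.4]
 [-1.8  0.1]
 [ 0.1  1.3]
 [-1.7  1. ]
 [-0.9  1.3]]
[ 0.54752399 -0.182926    0.16446122] [ 0.52816123 -0.08897795  0.082785  ]
ang [0.0001, 0.0003, 0.0001] pos_cm [-0.006, 0.015, 1.05] n 12
```

Emit:
{"api": "drive_tool", "payload": {
  "angular": [
    [0,0,0],
    [0,0,0],
    [0,0,0],
    [0,0,0],
    [0,0,0],
    [0,0,0],
    [0,0,0],
    [0,0,0],
    [0,0,0],
    [0,0,0],
    [0,0,0],
    [0,0,0],
    [0,0,0],
    [0,0,0],
    [0,0,0],
    [0,0,0],
    [0,0,0],
    [0,0,0],
    [0,0,0],
    [0,0,0]
  ],
  "delta_pos": [
    [0,0.015,1.05],
    [0,0.015,1.05],
    [0,0.015,1.05],
    [0,0.015,1.05],
    [0,0.015,1.05],
    [0,0.015,1.05],
    [0,0.015,1.05],
    [0,0.015,1.05],
    [0,0.015,1.05],
    [0,0.015,1.05],
    [0,0.015,1.05],
    [0,0.015,1.05],
    [0,0,0],
    [0,0,0],
    [0,0,0],
    [0,0,0],
    [0,0,0],
    [0,0,0],
    [0,0,0],
    [0,0,0]
  ],
  "gripper": [8.7,8.7,8.7,8.7,8.7,8.7,8.7,8.7,8.7,8.7,8.7,8.7,5,3,1,1,1,1,1,1],
  "squeeze": 30
}}

```text
time_s: 7.0
tool_pos: [0.5275, -0.0886, 0.082]
tool_rot: [-180.0, -50.0, 102.7]
force: [-0.8, 0.2, 0.6]
grip_width: 0.0309
grasp_force: 0.0
```

```bash
python3 - <<'E'
from h import *
from cell import telemetry
o=telemetry.get_obs(); print(o["tool_pos"],o["tool_rot"],o["force"],o["grip_width"],o["grasp_force"],o["qpos"])
B=pose(np.array([-.042,-.169,.086])+.005*np.array([0,.766,-.643]),50); print(B[:3,3])
A=cur()
print("A in stand", R.from_euler("z",-V()[2]).apply(A[:3,3]-[V()[0],V()[1],0]))
g=np.array([-.042,-.169,.086])+.005*np.array([0,.766,-.643])
plan(B,pose(swing(g,.5),50-np.degrees(.5)),10)
plan(B,pose(swing(g,1.75),50-np.degrees(1.75)),35)
E
```

```text
[ 0.52754351 -0.08859696  0.08204202] [-179.99850768  -49.9665351   102.71823807] [-0.79616022  0.1974181   0.61946328] 0.030875644216660243 0.0 [ 53.01441027  41.59451051 -33.23851566  90.02972059 -18.46027196
  84.63512256  40.53909728]
[ 0.52816123 -0.08897795  0.082785  ]
A in stand [-0.04251827 -0.16466194  0.08204202]
ang [0.0, -0.05, 0.0] pos_cm [0.763, 0.0, -0.367] n 10
ang [0.0, -0.05, 0.0] pos_cm [0.763, 0.0, -0.367] n 35
```

Emit:
{"api": "drive_tool", "payload": {
  "angular": [
    [0,0,0],
    [0,0,0],
    [0,0,0],
    [0,0,0],
    [0,0,0],
    [0,0,0],
    [0,-0.025,0],
    [0,-0.05,0],
    [0,-0.05,0],
    [0,-0.05,0],
    [0,-0.05,0],
    [0,-0.05,0]
  ],
  "delta_pos": [
    [0,0,0],
    [0,0,0],
    [0,0,0],
    [0,0,0],
    [0,0,0],
    [0,0,0],
    [0.381,0,-0.184],
    [0.763,0,-0.367],
    [0.763,0,-0.367],
    [0.763,0,-0.367],
    [0.763,0,-0.367],
    [0.763,0,-0.367]
  ],
  "gripper": [1,1,1,1,1,1,1,1,1,1,1,1],
  "squeeze": 40
}}

```text
time_s: 8.2
tool_pos: [0.5235, -0.0732, 0.1247]
tool_rot: [-180.0, -33.9, 102.7]
force: [-1.6, -0.5, -5.9]
grip_width: 0.0196
grasp_force: 40.0
```

```bash
cat >> h.py <<'E'
def st():
    from cell import telemetry
    o=telemetry.get_obs(); A=cur(); Rs=R.from_euler("z",-V()[2]); z=Rs.apply(A[:3,2]); p=Rs.apply(A[:3,3]-[V()[0],V()[1],0])
    print("t",o["time_s"],"p_stand",p.round(4),"lean",np.degrees(np.arctan2(z[1],-z[2])).round(2),"zx",z[0].round(4),"r",np.hypot(p[1],p[2]-.045).round(4),"phi",(np.arctan2(p[2]-.045,-p[1])-np.arctan2(.0378,.1652)).round(4),"F",o["force"].round(1),"w",o["grip_width"].round(4),o["grasp_force"],"q",o["qpos"].round(0))
E
python3 -c "
from h import *
st()"
```

```text
Traceback (most recent call last):
  File "h.py", line 29, in st
    print("t",o["time_s"],"p_stand",p.round(4),"lean",np.degrees(np.arctan2(z[1],-z[2])).round(2),"zx",z[0].round(4),"r",np.hypot(p[1],p[2]-.045).round(4),"phi",(np.arctan2(p[2]-.045,-p[1])-np.arctan2(.0378,.1652)).round(4),"F",o["force"].round(1),"w",o["grip_width"].round(4),o["grasp_force"],"q",o["qpos"].round(0))
                                                                                                                                                                                                                                                            ^^^^^^^^^^^^^^^^^^^^^
AttributeError: 'float' object has no attribute 'round'
```

Holding well at low force, so I'll continue the swing.

Emit:
{"api": "drive_tool", "payload": {
  "angular": [
    [0,-0.05,0],
    [0,-0.05,0],
    [0,-0.05,0],
    [0,-0.05,0],
    [0,-0.05,0],
    [0,-0.05,0],
    [0,-0.05,0],
    [0,-0.05,0],
    [0,-0.05,0],
    [0,-0.05,0],
    [0,-0.05,0],
    [0,-0.05,0]
  ],
  "delta_pos": [
    [0.763,0,-0.367],
    [0.763,0,-0.367],
    [0.763,0,-0.367],
    [0.763,0,-0.367],
    [0.763,0,-0.367],
    [0.763,0,-0.367],
    [0.763,0,-0.367],
    [0.763,0,-0.367],
    [0.763,0,-0.367],
    [0.763,0,-0.367],
    [0.763,0,-0.367],
    [0.763,0,-0.367]
  ],
  "gripper": [1,1,1,1,1,1,1,1,1,1,1,1]
}}

```text
time_s: 9.4
tool_pos: [0.508, -0.0036, 0.1944]
tool_rot: [180.0, 0.5, 102.7]
force: [3.8, -3.2, -11.2]
grip_width: 0.0198
grasp_force: 40.0
```

```bash
sed -i 's/o\["grip_width"\].round(4)/round(float(o["grip_width"]),4)/' h.py
python3 -c "
from h import *
st()"
```

```text
t 9.4 p_stand [-0.0428 -0.0774  0.1944] lean -0.5 zx 0.0008 r 0.1683 phi 0.868 F [  3.8  -3.2 -11.2] w 0.0198 40.01802741084248 q [ 35.   5. -40. 105.   4.  71.   7.]
```

Emit:
{"api": "drive_tool", "payload": {
  "angular": [
    [0,-0.05,0],
    [0,-0.05,0],
    [0,-0.05,0],
    [0,-0.05,0],
    [0,-0.05,0],
    [0,-0.05,0],
    [0,-0.05,0],
    [0,-0.05,0],
    [0,-0.05,0]
  ],
  "delta_pos": [
    [0.763,0,-0.367],
    [0.763,0,-0.367],
    [0.763,0,-0.367],
    [0.763,0,-0.367],
    [0.763,0,-0.367],
    [0.763,0,-0.367],
    [0.763,0,-0.367],
    [0.763,0,-0.367],
    [0.763,0,-0.367]
  ],
  "gripper": [1,1,1,1,1,1,1,1,1]
}}

```text
time_s: 10.3
tool_pos: [0.4922, 0.0672, 0.2128]
tool_rot: [179.9, 26.2, 102.6]
force: [5.9, -6.7, -11.9]
grip_width: 0.02
grasp_force: 40.0
```

```bash
python3 -c "
from h import *
st()"
```

```text
t 10.3 p_stand [-0.0426 -0.0049  0.2128] lean -26.24 zx 0.0001 r 0.1679 phi 1.3167 F [  5.9  -6.7 -11.9] w 0.02 40.012580116745085 q [ 18.   7. -49. 106.  31.  80. -27.]
```

Emit:
{"api": "drive_tool", "payload": {
  "angular": [
    [0,-0.05,0],
    [0,-0.05,0],
    [0,-0.05,0],
    [0,-0.05,0],
    [0,-0.05,0],
    [0,-0.05,0],
    [0,-0.05,0],
    [0,-0.04,0],
    [0,-0.03,0],
    [0,-0.015,0],
    [0,0,0],
    [0,0,0],
    [0,0,0]
  ],
  "delta_pos": [
    [0.763,0,-0.367],
    [0.763,0,-0.367],
    [0.763,0,-0.367],
    [0.763,0,-0.367],
    [0.763,0,-0.367],
    [0.763,0,-0.367],
    [0.763,0,-0.367],
    [0.61,0,-0.294],
    [0.458,0,-0.22],
    [0.229,0,-0.11],
    [0,0,0],
    [0,0,0],
    [0,0,0]
  ],
  "gripper": [1,1,1,1,1,1,1,1,1,1,1,1,1]
}}

```text
time_s: 11.6
tool_pos: [0.477, 0.1351, 0.1995]
tool_rot: [179.9, 51.2, 102.4]
force: [4.6, -13.3, -4.3]
grip_width: 0.0197
grasp_force: 40.0
```

```bash
python3 -c "
from h import *
st()"
```

```text
t 11.6 p_stand [-0.0424  0.0646  0.1995] lean -51.24 zx -0.0035 r 0.1675 phi 1.742 F [  4.6 -13.3  -4.3] w 0.0197 40.00151360873133 q [ -7.  26. -49. 102.  53. 103. -55.]
```

```bash
python3 - <<'E'
from h import *
A=cur(); B=A.copy(); B[:3,3]-=.11*A[:3,2]; print(B[:3,3])
k=swing([.045,-.180,.071],1.745); d=np.array([0,np.sin(np.radians(10)),np.cos(np.radians(10))]); print(k)
C=pose(k+.10*d,-10); plan(B,C,14); print(C[:3,3])
E
```

```text
[0.45845763 0.21880346 0.26836324]
[0.045      0.05680479 0.21776926]
ang [-0.0002, 0.0514, -0.0003] pos_cm [-0.656, 0.623, -0.001] n 14
[0.56013044 0.16366887 0.31625003]
```

Emit:
{"api": "drive_tool", "payload": {
  "angular": [
    [0,0,0],
    [0,0,0],
    [0,0,0],
    [0,0,0],
    [0,0,0],
    [0,0,0],
    [0,0,0],
    [0,0,0],
    [0,0,0],
    [0,0,0],
    [0,0,0],
    [0,0,0],
    [0,0,0],
    [0,0,0],
    [0,0,0],
    [0,0,0],
    [0,0,0]
  ],
  "delta_pos": [
    [0,0,0],
    [0,0,0],
    [0,0,0],
    [0,0,0],
    [0,0,0],
    [0,0,-1],
    [0,0,-1],
    [0,0,-1],
    [0,0,-1],
    [0,0,-1],
    [0,0,-1],
    [0,0,-1],
    [0,0,-1],
    [0,0,-1],
    [0,0,-1],
    [0,0,-1],
    [0,0,0]
  ],
  "gripper": [6,6,6,6,6,6,6,6,6,6,6,6,6,6,6,6,6]
}}

```text
time_s: 13.3
tool_pos: [0.4572, 0.2238, 0.2692]
tool_rot: [179.9, 50.8, 102.7]
force: [0.0, -0.4, -0.3]
grip_width: 0.0606
grasp_force: 0.0
```

```bash
python3 - <<'E'
from h import *
st()
k=swing([.045,-.180,.071],1.745); d=np.array([0,np.sin(np.radians(10)),np.cos(np.radians(10))])
plan(cur(),pose(k+.10*d,-10),14)
E
```

```text
t 13.3 p_stand [-0.0422  0.1555  0.2692] lean -50.79 zx 0.0012 r 0.2729 phi 1.9523 F [ 0.  -0.4 -0.3] w 0.0606 0.0 q [-15.  28. -50.  92.  50. 114. -55.]
ang [0.0001, 0.0509, 0.0] pos_cm [-0.685, 0.623, 0.022] n 14
```

Emit:
{"api": "drive_tool", "payload": {
  "angular": [
    [0,0.051,0],
    [0,0.051,0],
    [0,0.051,0],
    [0,0.051,0],
    [0,0.051,0],
    [0,0.051,0],
    [0,0.051,0],
    [0,0.051,0],
    [0,0.051,0],
    [0,0.051,0],
    [0,0.051,0],
    [0,0.051,0],
    [0,0.051,0],
    [0,0.051,0],
    [0,0,0],
    [0,0,0]
  ],
  "delta_pos": [
    [-0.685,0.623,0.02],
    [-0.685,0.623,0.02],
    [-0.685,0.623,0.02],
    [-0.685,0.623,0.02],
    [-0.685,0.623,0.02],
    [-0.685,0.623,0.02],
    [-0.685,0.623,0.02],
    [-0.685,0.623,0.02],
    [-0.685,0.623,0.02],
    [-0.685,0.623,0.02],
    [-0.685,0.623,0.02],
    [-0.685,0.623,0.02],
    [-0.685,0.623,0.02],
    [-0.685,0.623,0.02],
    [0,0,0],
    [0,0,0]
  ],
  "gripper": [6,6,6,6,6,6,6,6,6,6,6,6,6,6,6,6]
}}

```text
time_s: 14.9
tool_pos: [0.56, 0.1619, 0.3154]
tool_rot: [-179.9, 10.0, 102.7]
force: [-0.3, 0.5, 0.5]
grip_width: 0.0601
grasp_force: 0.0
```

```bash
python3 - <<'E'
from h import *
from cell import eyes
import cv2
st()
k=swing([.045,-.180,.071],1.745)
w=eyes.read_camera("wrist"); s=eyes.read_camera("scene")
P=[]
for c in (s,w):
    im=c["pixels"][:,:,::-1].copy()
    for q in ([.045,-.180,.071],[-.042,-.169,.086],[-.042,-.199,.111]):
        u=proj(c,stand(V(),swing(q,1.745)[None]))[0]; print(u); cv2.drawMarker(im,tuple(int(a) for a in u),(0,255,0),0,10)
    P.append(im)
cv2.imwrite("pics/w2.png",np.hstack([cv2.resize(P[0][100:340,200:440],(400,400)),cv2.resize(P[1],(533,400))])[:, :800])
plan(cur(),pose(k,-10),10)
E
```

```text
t 14.9 p_stand [0.0445 0.0724 0.3154] lean -10.01 zx -0.0013 r 0.2799 phi 1.6076 F [-0.3  0.5  0.5] w 0.0601 0.0 q [ 19.  16. -54.  84.  22.  90. -22.]
[291.02017843 172.46992033]
[319.57496625 207.03975268]
[304.37335832 201.5745085 ]
[317.76726689 244.38133578]
[203.56355574 221.41634332]
[185.4617923  195.24965564]
ang [-0.0001, -0.0, 0.0001] pos_cm [-0.001, 0.008, 0.992] n 10
```

View pics/w2.png

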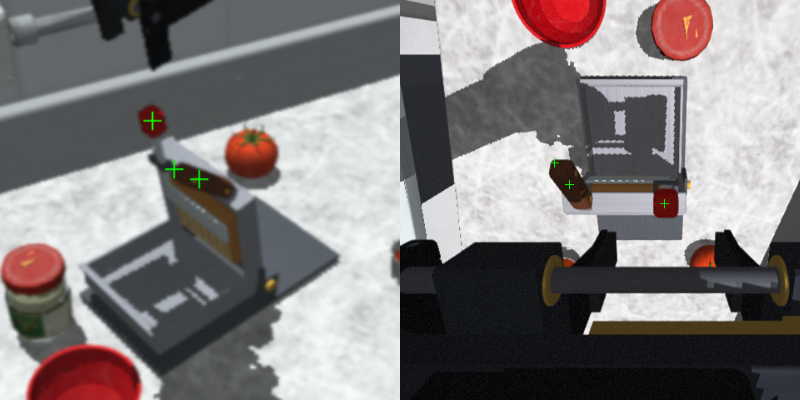

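The tray is over against its stop, and the knob marker sits on the red knob in both views, at (152,120) in the left one and (664,203) in the right one. Descending and gripping.

Emit:
{"api": "drive_tool", "payload": {
  "angular": [
    [0,0,0],
    [0,0,0],
    [0,0,0],
    [0,0,0],
    [0,0,0],
    [0,0,0],
    [0,0,0],
    [0,0,0],
    [0,0,0],
    [0,0,0],
    [0,0,0],
    [0,0,0],
    [0,0,0],
    [0,0,0],
    [0,0,0],
    [0,0,0],
    [0,0,0],
    [0,0,0],
    [0,0,0],
    [0,0,0]
  ],
  "delta_pos": [
    [0,0,1],
    [0,0,1],
    [0,0,1],
    [0,0,1],
    [0,0,1],
    [0,0,1],
    [0,0,1],
    [0,0,1],
    [0,0,1],
    [0,0,1],
    [0,0,0],
    [0,0,0],
    [0,0,0],
    [0,0,0],
    [0,0,0],
    [0,0,0],
    [0,0,0],
    [0,0,0],
    [0,0,0],
    [0,0,0]
  ],
  "gripper": [6,6,6,6,6,6,6,6,6,6,6,4,2.5,1,1,1,1,1,1,1],
  "squeeze": 50
}}

```text
time_s: 17.0
tool_pos: [0.564, 0.1454, 0.2174]
tool_rot: [-180.0, 10.0, 102.7]
force: [-1.8, 0.0, 1.9]
grip_width: 0.0215
grasp_force: 50.0
```

```bash
python3 -c "
from h import *
st()"
```

```text
t 17.0 p_stand [0.0447 0.0555 0.2174] lean -9.97 zx -0.0004 r 0.1811 phi 1.6576 F [-1.8  0.   1.9] w 0.0215 50.000545252114534 q [ 20.  19. -52.  93.  24.  80. -24.]
```

Gripped. Next I pull out to the stop and hold for the tumble.

Emit:
{"api": "drive_tool", "payload": {
  "angular": [
    [0,0,0],
    [0,0,0],
    [0,0,0],
    [0,0,0],
    [0,0,0],
    [0,0,0],
    [0,0,0],
    [0,0,0],
    [0,0,0],
    [0,0,0],
    [0,0,0],
    [0,0,0],
    [0,0,0],
    [0,0,0],
    [0,0,0],
    [0,0,0],
    [0,0,0],
    [0,0,0],
    [0,0,0],
    [0,0,0]
  ],
  "delta_pos": [
    [0,0,-0.3],
    [0,0,-0.3],
    [0,0,-0.3],
    [0,0,-0.3],
    [0,0,-0.3],
    [0,0,-0.3],
    [0,0,-0.3],
    [0,0,-0.3],
    [0,0,-0.3],
    [0,0,-0.3],
    [0,0,-0.3],
    [0,0,-0.2],
    [0,0,0],
    [0,0,0],
    [0,0,0],
    [0,0,0],
    [0,0,0],
    [0,0,0],
    [0,0,0],
    [0,0,0]
  ],
  "gripper": [1,1,1,1,1,1,1,1,1,1,1,1,1,1,1,1,1,1,1,1]
}}

```text
time_s: 19.0
tool_pos: [0.5626, 0.151, 0.2512]
tool_rot: [-179.9, 10.0, 102.7]
force: [0.4, -1.6, -17.2]
grip_width: 0.0217
grasp_force: 50.0
```

```bash
python3 - <<'E'
from h import *
from cell import eyes
import cv2
st()
s=eyes.read_camera("scene")["pixels"]; w=eyes.read_camera("wrist")["pixels"]
cv2.imwrite("pics/p3.png",np.hstack([cv2.resize(s[100:340,200:440],(400,400)),cv2.resize(w[:320,130:450],(400,400))])[:,:,::-1])
E
```

```text
t 19.0 p_stand [0.0446 0.0613 0.2512] lean -9.97 zx -0.0012 r 0.2151 phi 1.6346 F [  0.4  -1.6 -17.2] w 0.0217 49.99476701952517 q [ 20.  17. -53.  90.  23.  83. -23.]
```

View pics/p3.png

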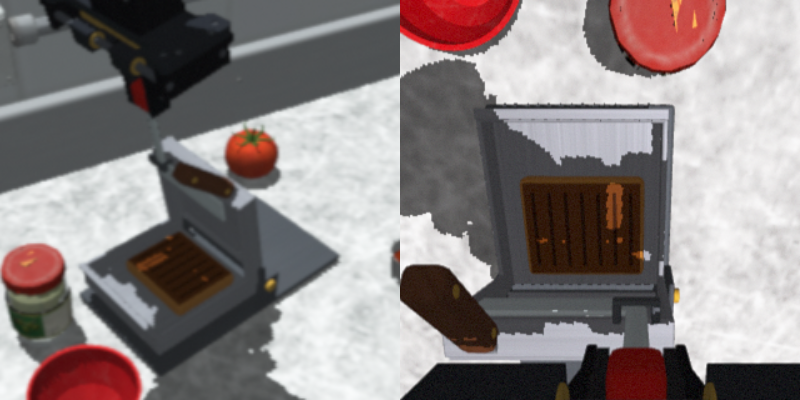

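The rusk lies flat in the pan, browned face up. I'll let the keeper back in, open the gripper and retreat upward.

Emit:
{"api": "drive_tool", "payload": {
  "angular": [
    [0,0,0],
    [0,0,0],
    [0,0,0],
    [0,0,0],
    [0,0,0],
    [0,0,0],
    [0,0,0],
    [0,0,0],
    [0,0,0],
    [0,0,0],
    [0,0,0],
    [0,0,0],
    [0,0,0],
    [0,0,0],
    [0,0,0]
  ],
  "delta_pos": [
    [0,0,0.3],
    [0,0,0.3],
    [0,0,0.3],
    [0,0,0.3],
    [0,0,0.3],
    [0,0,0.3],
    [0,0,0.3],
    [0,0,0.3],
    [0,0,0.3],
    [0,0,0.3],
    [0,0,0.3],
    [0,0,0.2],
    [0,0,0],
    [0,0,0],
    [0,0,0]
  ],
  "gripper": [1,1,1,1,1,1,1,1,1,1,1,1,1,6,6]
}}

```text
time_s: 20.6
tool_pos: [0.5662, 0.1466, 0.2191]
tool_rot: [179.6, 9.9, 102.7]
force: [0.3, -0.2, 0.6]
grip_width: 0.0309
grasp_force: 0.0
```

Emit:
{"api": "drive_tool", "payload": {
  "angular": [
    [0,0,0],
    [0,0,0],
    [0,0,0],
    [0,0,0],
    [0,0,0],
    [0,0,0],
    [0,0,0],
    [0,0,0],
    [0,0,0],
    [0,0,0],
    [0,0,0],
    [0,0,0],
    [0,0,0]
  ],
  "delta_pos": [
    [0,0,0],
    [0,0,0],
    [0,0,0],
    [0,0,-1],
    [0,0,-1],
    [0,0,-1],
    [0,0,-1],
    [0,0,-1],
    [0,0,-1],
    [0,0,-1],
    [0,0,-1],
    [0,0,-1],
    [0,0,-1]
  ],
  "gripper": [6,6,6,6,6,6,6,6,6,6,6,6,6]
}}

```text
time_s: 21.9
tool_pos: [0.5603, 0.1624, 0.3165]
tool_rot: [-180.0, 10.0, 102.7]
force: [0.3, 0.7, -0.0]
grip_width: 0.0602
grasp_force: 0.0
```

```bash
python3 - <<'E'
from h import *
st()
g=np.array([-.0424,.0646,.1995])  # TCP measured while holding at stop
d=np.array([0,.766,.643])
B=pose(g+.10*d,-50); plan(cur(),B,14); plan(B,pose(g,-50),10)
E
```

```text
t 21.9 p_stand [0.0449 0.0729 0.3165] lean -9.96 zx -0.0002 r 0.2811 phi 1.6081 F [ 0.3  0.7 -0. ] w 0.0602 0.0 q [ 19.  16. -54.  84.  22.  90. -22.]
ang [-0.0, -0.0499, -0.0] pos_cm [0.621, -0.624, 0.1] n 14
ang [0.0, 0.0, -0.0] pos_cm [0.0, -0.0, 1.0] n 10
```

Emit:
{"api": "drive_tool", "payload": {
  "angular": [
    [0,-0.05,0],
    [0,-0.05,0],
    [0,-0.05,0],
    [0,-0.05,0],
    [0,-0.05,0],
    [0,-0.05,0],
    [0,-0.05,0],
    [0,-0.05,0],
    [0,-0.05,0],
    [0,-0.05,0],
    [0,-0.05,0],
    [0,-0.05,0],
    [0,-0.05,0],
    [0,-0.05,0],
    [0,0,0],
    [0,0,0]
  ],
  "delta_pos": [
    [0.621,-0.624,0.1],
    [0.621,-0.624,0.1],
    [0.621,-0.624,0.1],
    [0.621,-0.624,0.1],
    [0.621,-0.624,0.1],
    [0.621,-0.624,0.1],
    [0.621,-0.624,0.1],
    [0.621,-0.624,0.1],
    [0.621,-0.624,0.1],
    [0.621,-0.624,0.1],
    [0.621,-0.624,0.1],
    [0.621,-0.624,0.1],
    [0.621,-0.624,0.1],
    [0.621,-0.624,0.1],
    [0,0,0],
    [0,0,0]
  ],
  "gripper": [6,6,6,6,6,6,6,6,6,6,6,6,6,6,6,6]
}}

```text
time_s: 23.5
tool_pos: [0.4603, 0.2099, 0.2631]
tool_rot: [-180.0, 50.0, 102.8]
force: [0.9, 0.7, -0.1]
grip_width: 0.0602
grasp_force: 0.0
```

```bash
python3 - <<'E'
from h import *
st()
plan(cur(),pose(np.array([-.0424,.0646,.1995]),-50),10)
E
```

```text
t 23.5 p_stand [-0.0421  0.1413  0.2631] lean -50.02 zx -0.0004 r 0.2598 phi 1.9209 F [ 0.9  0.7 -0.1] w 0.0602 0.0 q [-13.  27. -50.  93.  50. 112. -54.]
ang [-0.0, 0.0, -0.0] pos_cm [-0.006, -0.003, 0.996] n 10
```

Emit:
{"api": "drive_tool", "payload": {
  "angular": [
    [0,0,0],
    [0,0,0],
    [0,0,0],
    [0,0,0],
    [0,0,0],
    [0,0,0],
    [0,0,0],
    [0,0,0],
    [0,0,0],
    [0,0,0],
    [0,0,0],
    [0,0,0],
    [0,0,0],
    [0,0,0],
    [0,0,0],
    [0,0,0],
    [0,0,0],
    [0,0,0],
    [0,0,0],
    [0,0,0]
  ],
  "delta_pos": [
    [0,0,1],
    [0,0,1],
    [0,0,1],
    [0,0,1],
    [0,0,1],
    [0,0,1],
    [0,0,1],
    [0,0,1],
    [0,0,1],
    [0,0,1],
    [0,0,0],
    [0,0,0],
    [0,0,0],
    [0,0,0],
    [0,0,0],
    [0,0,0],
    [0,0,0],
    [0,0,0],
    [0,0,0],
    [0,0,0]
  ],
  "gripper": [6,6,6,6,6,6,6,6,6,6,6,4,2.5,1,1,1,1,1,1,1],
  "squeeze": 40
}}

```text
time_s: 25.5
tool_pos: [0.4771, 0.1349, 0.1988]
tool_rot: [180.0, 50.1, 102.7]
force: [1.2, 2.0, 0.1]
grip_width: 0.0199
grasp_force: 40.0
```

```bash
python3 - <<'E'
from h import *
st()
A=cur(); p=R.from_euler("z",-V()[2]).apply(A[:3,3]-[V()[0],V()[1],0])
q=swing(p,-1.75); print(q); B=pose(p,-50); plan(B,pose(q,-50+np.degrees(1.75)),35)
E
```

```text
t 25.5 p_stand [-0.0424  0.0645  0.1988] lean -50.05 zx -0.0005 r 0.1668 phi 1.7429 F [1.2 2.  0.1] w 0.0199 39.997980224434286 q [ -6.  25. -49. 103.  52. 102. -54.]
[-0.04237545 -0.16282496  0.08104991]
ang [0.0, 0.05, 0.0] pos_cm [-0.731, 0.0, 0.4] n 35
```

Emit:
{"api": "drive_tool", "payload": {
  "angular": [
    [0,0.025,0],
    [0,0.05,0],
    [0,0.05,0],
    [0,0.05,0],
    [0,0.05,0],
    [0,0.05,0],
    [0,0.05,0],
    [0,0.05,0],
    [0,0.05,0],
    [0,0.05,0],
    [0,0.05,0],
    [0,0.05,0]
  ],
  "delta_pos": [
    [-0.366,0,0.2],
    [-0.731,0,0.4],
    [-0.731,0,0.4],
    [-0.731,0,0.4],
    [-0.731,0,0.4],
    [-0.731,0,0.4],
    [-0.731,0,0.4],
    [-0.731,0,0.4],
    [-0.731,0,0.4],
    [-0.731,0,0.4],
    [-0.731,0,0.4],
    [-0.731,0,0.4]
  ],
  "gripper": [1,1,1,1,1,1,1,1,1,1,1,1]
}}

```text
time_s: 26.7
tool_pos: [0.4975, 0.0433, 0.2097]
tool_rot: [179.9, 17.0, 102.7]
force: [-1.2, 2.7, -0.1]
grip_width: 0.0195
grasp_force: 40.0
```

```bash
python3 -c "
from h import *
st()"
```

```text
t 26.7 p_stand [-0.0427 -0.0294  0.2097] lean -16.99 zx 0.0011 r 0.1673 phi 1.1694 F [-1.2  2.7 -0.1] w 0.0195 39.99099037377164 q [ 26.   4. -47. 106.  20.  74. -14.]
```

Smooth so far. Continuing down; about 1.17 rad remain.

Emit:
{"api": "drive_tool", "payload": {
  "angular": [
    [0,0.05,0],
    [0,0.05,0],
    [0,0.05,0],
    [0,0.05,0],
    [0,0.05,0],
    [0,0.05,0],
    [0,0.05,0],
    [0,0.05,0],
    [0,0.05,0],
    [0,0.05,0],
    [0,0.05,0],
    [0,0.05,0],
    [0,0.05,0],
    [0,0.05,0],
    [0,0.05,0],
    [0,0.05,0],
    [0,0.05,0],
    [0,0.05,0]
  ],
  "delta_pos": [
    [-0.731,0,0.4],
    [-0.731,0,0.4],
    [-0.731,0,0.4],
    [-0.731,0,0.4],
    [-0.731,0,0.4],
    [-0.731,0,0.4],
    [-0.731,0,0.4],
    [-0.731,0,0.4],
    [-0.731,0,0.4],
    [-0.731,0,0.4],
    [-0.731,0,0.4],
    [-0.731,0,0.4],
    [-0.731,0,0.4],
    [-0.731,0,0.4],
    [-0.731,0,0.4],
    [-0.731,0,0.4],
    [-0.731,0,0.4],
    [-0.731,0,0.4]
  ],
  "gripper": [1,1,1,1,1,1,1,1,1,1,1,1,1,1,1,1,1,1]
}}

```text
time_s: 28.5
tool_pos: [0.5233, -0.0723, 0.125]
tool_rot: [179.9, -34.6, 102.7]
force: [-1.9, -1.0, 4.7]
grip_width: 0.0198
grasp_force: 40.0
```

```bash
python3 - <<'E'
from h import *
st()
g=np.array([-.0425,-.1647,.0820]); plan(cur(),pose(g,50),6)
E
```

```text
t 28.5 p_stand [-0.043  -0.1478  0.125 ] lean 34.57 zx 0.0018 r 0.1681 phi 0.2712 F [-1.9 -1.   4.7] w 0.0198 39.99609044753015 q [ 51.  28. -35.  96. -15.  79.  34.]
ang [0.0003, 0.0449, -0.0001] pos_cm [-0.685, 0.009, 0.358] n 6
```

Emit:
{"api": "drive_tool", "payload": {
  "angular": [
    [0,0.045,0],
    [0,0.045,0],
    [0,0.045,0],
    [0,0.045,0],
    [0,0.045,0],
    [0,0.045,0],
    [0,0.02,0],
    [0,0,0],
    [0,0,0]
  ],
  "delta_pos": [
    [-0.685,0,0.358],
    [-0.685,0,0.358],
    [-0.685,0,0.358],
    [-0.685,0,0.358],
    [-0.685,0,0.358],
    [-0.685,0,0.358],
    [-0.3,0,0.16],
    [0,0,0],
    [0,0,0]
  ],
  "gripper": [1,1,1,1,1,1,1,1,1]
}}

```text
time_s: 29.4
tool_pos: [0.5269, -0.0882, 0.0815]
tool_rot: [179.9, -51.4, 102.8]
force: [-4.3, -3.0, 14.1]
grip_width: 0.0196
grasp_force: 40.0
```

```bash
python3 -c "
from h import *
st()"
```

```text
t 29.4 p_stand [-0.0431 -0.1641  0.0815] lean 51.41 zx 0.001 r 0.1681 phi -0.0063 F [-4.3 -3.  14.1] w 0.0196 40.00619131838903 q [ 54.  43. -34.  90. -19.  85.  41.]
```

At the lower stop. Releasing and backing off along the handle.

Emit:
{"api": "drive_tool", "payload": {
  "angular": [
    [0,0,0],
    [0,0,0],
    [0,0,0],
    [0,0,0],
    [0,0,0],
    [0,0,0],
    [0,0,0],
    [0,0,0],
    [0,0,0],
    [0,0,0],
    [0,0,0],
    [0,0,0],
    [0,0,0],
    [0,0,0],
    [0,0,0],
    [0,0,0],
    [0,0,0],
    [0,0,0]
  ],
  "delta_pos": [
    [0,0,0],
    [0,0,0],
    [0,0,0],
    [0,0,0],
    [0,0,0],
    [0,0,-1],
    [0,0,-1],
    [0,0,-1],
    [0,0,-1],
    [0,0,-1],
    [0,0,-1],
    [0,0,-1],
    [0,0,-1],
    [0,0,-1],
    [0,0,-1],
    [0,0,-1],
    [0,0,0],
    [0,0,0]
  ],
  "gripper": [6,6,6,6,6,6,6,6,6,6,6,6,6,6,6,6,6,6]
}}

```text
time_s: 31.2
tool_pos: [0.5463, -0.1721, 0.1469]
tool_rot: [180.0, -51.1, 102.7]
force: [-0.1, 1.3, 0.2]
grip_width: 0.06
grasp_force: 0.0
```

```bash
python3 - <<'E'
from h import *
from cell import eyes
import cv2
st()
P=[]
for n in ("scene","wrist"):
    c=eyes.read_camera(n); im=c["pixels"][:,:,::-1].copy()
    for q in ([.045,-.180,.071],[-.042,-.199,.111]):
        u=proj(c,stand(V(),np.array([q])))[0]; cv2.drawMarker(im,tuple(int(a) for a in u),(0,255,0),0,8)
    P.append(im)
cv2.imwrite("pics/end.png",np.hstack([cv2.resize(P[0][100:340,200:440],(400,400)),cv2.resize(P[1][20:340,200:520],(400,400))]))
E
```

```text
t 31.2 p_stand [-0.0427 -0.2503  0.1469] lean 51.06 zx 0.0007 r 0.2702 phi 0.1616 F [-0.1  1.3  0.2] w 0.06 0.0 q [ 55.  44. -32.  78. -17.  97.  39.]
```

View pics/end.png

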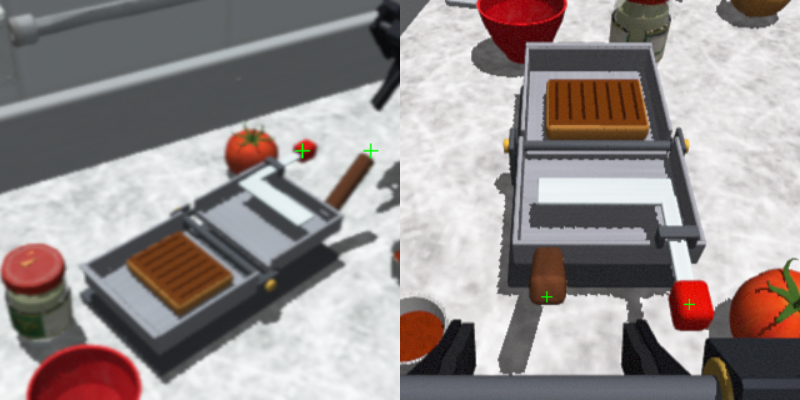

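The final picture shows the rusk flat and browned side up at (180,272), the tray level, the knob back at its starting mark (302,150), and the gripper clear of everything.

```bash
python3 -c "
from cell import env
print(env.sign_off())"
```

```text
the job is handed in; nothing more can be done
None
```

The job is handed in at about 31 s of the 67 s limit: in the last pictures the rusk lies flat in the pan, browned side up, with the tray level, the keeper in and the gripper clear; the sign-off gave no verdict.

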